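# Press the peeler and the probe thermometer home in the sloping gadget holder

## Robot

A 6-joint arm with a two-finger parallel gripper is mounted at the origin on a cart in front of the work surface, level with it; the furniture and walls round the work are solid. World frame = base frame: x ahead of the robot, y to its left, z up, the work surface at z = 0. Lengths are in m, angles in rad, forces in N, time in s.
With the tool pointing down it reaches from about 0.25 to 0.725 m from the base axis. Payload 9.7 kg.
Tool frame: the origin (TCP) lies on the mounting face of the last link; the fingertips stand 173 mm ahead of it and the grasp point (between the pads) lies 155 mm ahead of it; z points along the fingers, y is the line along which they close (so a half turn about z gives the same grasp; the last joint's range is limited). The gripper opens to 85 mm and grips with 20 to 120 N. Pads are 22 mm wide; open, the fingers measure 114 mm over their backs; the gripper's body (76 mm by 85 mm) begins 54 mm behind the grasp point. The pads swing forward as they close: fully open they stand 13 mm farther back than shut.
Start: joints at [-1.274, 0.087, 0.176, 1.66, 0, 1.571], TCP at [0.161, -0.526, 0.405] pointing down, gripper open.
Joint ranges: [-3.13, 3.13], [-0.85, 1.81], [-1.15, 1.24], [-2.2, 2.28], [-1.44, 1.52], [-3.14, 3.14]. Speed limits (rad/s): [2.22, 2.22, 2.57, 3.14, 3.14, 3.14].

## Interface

Orientations are given as a unit quaternion [w, x, y, z].
In Python, from bench import robot, vision gives the robot as it stands.
- The arm moves only by the shell command python3 -m crank 'ROWS' [OPENING]. ROWS is JSON, one flat list of numbers, 6 for each row, row after row: the shift along the world's x, y, z in units of 25 mm (1.0 is 25 mm), then the turn, a rotation vector about the world's x, y, z in units of 8 degrees (1.0 is 8 degrees). In form: [tx, ty, tz, wx, wy, wz, tx, ty, tz, wx, wy, wz, ...]. A call has 1 to 20 rows; each row is the pose to reach, as a shift and turn from the pose commanded when the call began; what a row does not reach only later rows make up. A row lasts 1/8 s, in which the tool goes at most 62.5 mm and 10.7 degrees, less where a joint would pass 70% of its speed; a pose out of reach is approached as far as the arm can. A call with a gripper value outside its range is refused whole. OPENING is the opening, from 0 (shut) to 1 (fully open), set as the call begins (- or left out, the last holds). The fingers move at their own pace and stop on an object; the grip force is fixed at half the most. Time passes only in rows, so rows that repeat a pose let the fingers close. It gives the time, the measured TCP pose, the force, the opening and the grip force at its end, in the units of the state.
- robot.sense(): the state, without advancing time (a new reading comes with each control period).
- vision.camera(name): name is "scene" or "top" or "wrist"; returns a dict with "pixels" (384x512x3 uint8, red, green, blue), "z_map" (384x512 float32, m along the optical axis (not along the pixel's ray), 0 where there is no reading), "intrinsics" (3x3 intrinsics, pixels), "k1" (the pictures are not rectified: a ray, as slopes to the right and down, at radius r is drawn at 1 + k1 r^2 times it, then the intrinsics apply), "R" (3x3) and "t" (3): a world point X has camera coordinates R X + t. Camera axes: x right, y down, z forward; pixel columns grow to the right and rows downward; lengths in m; the calibration is good to about 2 mm. A picture is of the moment at which its call begins.
- robot.job_done(): hands the job in; it is judged then, once.
The state is a dict: "time": time; "qpos": joint angles; "joint_velocities": joint speeds; "tau": joint torques, N m; "ee_pos": TCP position; "tool_rot": TCP orientation; "wrist_force": force on the tool from outside, world axes, zero at the start; "moment": the same for the moment, N m; "opening": opening from 0.0 (shut) to 1.0 (fully open); "grasp_force": force on a finger pad.
Only numpy, scipy, OpenCV 4.12 (cv2) and the standard library are available. Lean on these libraries where they do the work, as an engineer would, in place of code of your own. Each camera call takes 0.05 s, during which the arm holds its last target. There are 200 camera calls.

## Task

Put the peeler and the probe thermometer away in the sloping gadget holder: each belongs in the cutout of its own outline, which grips it tightly. Press each one in along its whole length until it lies flat on the floor of its cutout, let go, and leave the lime, the garlic and the potato where they are.

Things in the scene. Friction and masses are not known exactly. Their poses are not given: they have to be found in the camera images.
- insert: Grey plastic insert of the gadget holder, fixed: slab 140 x 174 x 26 mm sloping 30 degrees, rising away from you. Origin: centre of its sloping face, 64 mm above the worktop. Own x runs up the slope, y level along it (robot's left at yaw 0), z out of the face. Lower cutout (line x = -35 mm): peeler outline, 8 mm deep; upper (x = +35 mm): thermometer outline, 10 mm deep. Black floors.
- channel_mid (a point): Middle of the finger channel, at face height (insert x = 0, y = -25 mm): a groove 42 mm wide (in y) and 17 mm deep that crosses the whole insert along x and both cutouts, so that fingers can hold a thing there while it is pressed in, then open by 10 mm each.
- peeler_seat (a point): On the lower cutout's floor: where the peeler's origin lies when home (insert x -35, y -15, z -8 mm; axes as the insert's). Home, the peeler's z is the insert's z, its y the insert's -y (head to insert +y), its top 2 mm proud of the face. Clearance 3 mm all round, but 2 sprung white nubs beside the head (insert y = +30 mm) overlap it by 1.5 mm each; push along -z with 5 to 20 N past them.
- thermometer_seat (a point): On the upper cutout's floor: where the thermometer's origin lies when home (insert x +35, y -25, z -10 mm; axes as the insert's). Home, its axes are the insert's (probe to insert +y), its top 6 mm proud of the face. Clearance 3 mm all round, but 4 sprung white nubs at 33 mm either side along y overlap it by 1.5 mm each; push along -z with 5 to 20 N past them.
- peeler: Turquoise peeler lying flat, 47 x 123 x 10 mm, 35 g. Origin: middle of its underside; own y runs to the handle's end (y = +62 mm). The head, a ring 46 mm wide of 7 mm bars (side bars at x = +-18 mm, y = -45 mm), spans y = -62 to -20 mm. The handle is 19 to 22 mm wide, y = -8 to +55 mm; held at y = +10 mm (22 mm wide) it comes over the finger channel when home.
- thermometer: Probe thermometer lying flat: white plastic body 30 x 90 x 16 mm (x, y, z), grey display and black button on top, and a steel probe 6.4 mm thick that sticks out 57 mm from its +y end at mid height; 70 g. Origin: middle of the underside of the plastic body; held there (30 mm wide, across x) it comes over the finger channel when home. Own y points along the probe.
- lime: Green lime, 50 mm, loose on the worktop; a bystander.
- garlic_bulb: Garlic bulb, 54 mm, loose; a bystander.
- potato: Potato, 74 mm, loose; a bystander.

How it is judged:
By the outcome, as a careful person would: the job done as asked, in the order asked, and still so for the second after the job is handed in, with the robot touching nothing.
It also fails if it takes over 64 s, if anything falls off the work surface, if the arm or the gripper's body presses on something with over 40 N, if the wrist force passes 120 N, or if a joint passes its speed limit or range.

## Working session

There is one attempt and no reset: what is moved stays moved. The work goes in short steps, Python scripts to look and compute and a shell command to move; the robot and the scene stay as the last step left them, time stands still between calls to the robot, and variables do not carry over. Pictures are saved under pics/ and viewed, at most 11 in all, crops included, and the job is handed in when it is done.

```bash
ls; mkdir -p pics; cat > h.py <<'E'
import numpy as np, cv2
from bench import robot, vision
def snap(n,f):
    c=vision.camera(n); cv2.imwrite(f'pics/{f}.png',c['pixels'][:,:,::-1]); np.savez(f'pics/{f}.npz',**c); return c
def load(f): return dict(np.load(f'pics/{f}.npz'))
def rays(c,uv):
    K=c['intrinsics'];d=np.linalg.inv(K)@np.vstack([np.array(uv,float).T,np.ones(len(uv))])
    s=d[:2].T; o=s.copy()
    for _ in range(20): o=s/(1+c['k1']*(o**2).sum(1,keepdims=True))
    return np.c_[o,np.ones(len(o))]
def cloud(c,uv,plane=None):
    r=rays(c,uv);R,t=c['R'],c['t']
    if plane is None:
        z=np.array([c['z_map'][int(round(v)),int(round(u))] for u,v in uv]); return (r*z[:,None]-t)@R
    o=-R.T@t; d=r@R; return o+d*((plane-o[2])/d[:,2])[:,None]
E
python3 - <<'E'
from h import *
a=snap('top','top0');b=snap('scene','sc0')
cv2.imwrite('pics/m.png',cv2.resize(a['pixels'][:,:,::-1],(800,600),interpolation=cv2.INTER_CUBIC))
print(robot.sense());print(a['R'],a['t'],a['k1'],a['intrinsics'])
E
```

```text
pics
{'time': 0.1, 'qpos': array([-1.27398744e+00,  8.73869903e-02,  1.75221170e-01,  1.65980694e+00,
       -7.54327696e-06,  1.57082285e+00]), 'joint_velocities': array([-0.00093374, -0.00114499,  0.00282867,  0.00054698, -0.00116343,
       -0.00113625]), 'tau': array([-2.39100937e-04, -5.21561801e+01,  4.65652192e+01,  1.59686554e-02,
       -3.00680858e-05, -6.99898465e-06]), 'ee_pos': array([ 0.16085683, -0.52594828,  0.40406779]), 'tool_rot': array([-5.81193167e-04,  9.89010046e-01,  1.47847162e-01, -9.07119178e-05]), 'wrist_force': array([ 0.20150986, -0.69838587, -0.15734753]), 'moment': array([0.01302629, 0.02670384, 0.01949852]), 'grasp_force': 0.0, 'opening': 0.9985413508060561}
[[-0.02709307 -0.99957964 -0.01032064]
 [-0.99030625  0.02824591 -0.13599889]
 [ 0.13623324  0.00653596 -0.99065523]] [-0.05893928  0.52152868  1.12621282] 0.043851726928334965 [[424.62731063   0.         255.59154804]
 [  0.         424.62731063 194.82128141]
 [  0.           0.           1.        ]]
```

View pics/m.png

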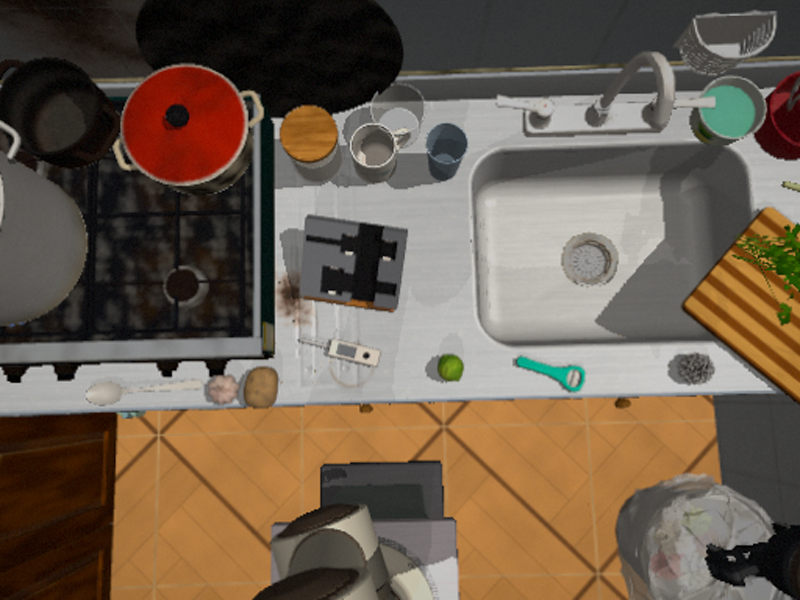

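View pics/sc0.png

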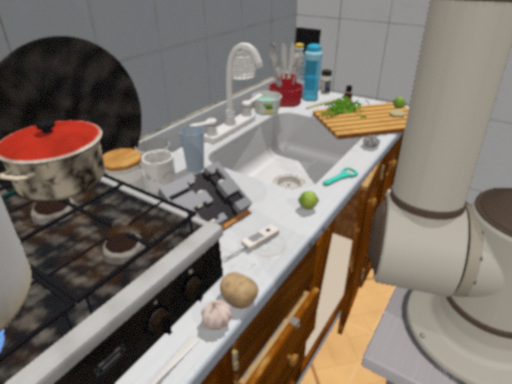

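Top picture (800 px wide): the insert is around (355,262), the thermometer body at (353,351) with its probe to the left, and the peeler runs from handle (518,360) to head (572,377). The lime is at (450,368), the potato at (261,387) and the garlic at (222,390). I'll enlarge the crops.

```bash
python3 - <<'E'
from h import *
a=load('top0');p=a['pixels'][:,:,::-1]
# crop1 insert+thermo: u 180..280,v 130..245 ; crop2 peeler u 320..385 v 220..256
A=cv2.resize(p[130:245,180:275],None,fx=5,fy=5,interpolation=cv2.INTER_CUBIC)
B=cv2.resize(p[218:256,322:385],None,fx=5,fy=5,interpolation=cv2.INTER_CUBIC)
o=np.zeros((575,800,3),np.uint8);o[:575,:475]=A;o[:190,480:795]=B
cv2.imwrite('pics/crop.png',o)
hsv=cv2.cvtColor(a['pixels'],cv2.COLOR_RGB2HSV)
m=cv2.inRange(hsv,(75,90,60),(100,255,255));m[:218]=0;m[256:]=0;m[:,:322]=0;m[:,385:]=0
v,u=np.nonzero(m);P=cloud(a,np.c_[u,v],0.009)
print(len(P),P.mean(0));r=cv2.minAreaRect((P[:,:2]*1e3).astype(np.float32));print(r)
# insert plane from depth
uv=[(u,v) for u in range(190,264) for v in range(136,200)]
Q=cloud(a,uv);np.save('pics/Q.npy',Q)
s=np.linspace(0,1,5)
for u,v in [(200,150),(250,150),(200,185),(250,188),(226,168),(225,225),(360,235),(340,205),(290,225)]: print(u,v,cloud(a,[(u,v)]).round(4))
E
```

```text
324 [ 0.39728177 -0.3383608   0.009     ]
((404.34283447265625, -336.6562194824219), (119.81855773925781, 43.53458023071289), 63.00992202758789)
200 150 [[0.6381 0.0711 0.0815]]
250 150 [[ 0.6312 -0.0623  0.0936]]
200 185 [[0.5513 0.0785 0.0351]]
250 188 [[ 0.539  -0.0586  0.0352]]
226 168 [[0.5904 0.0039 0.0664]]
225 225 [[0.441  0.0134 0.0136]]
360 235 [[ 0.4036 -0.3559  0.0133]]
340 205 [[ 0.5054 -0.3378 -0.1521]]
290 225 [[ 0.4365 -0.1664  0.0058]]
```

View pics/crop.png

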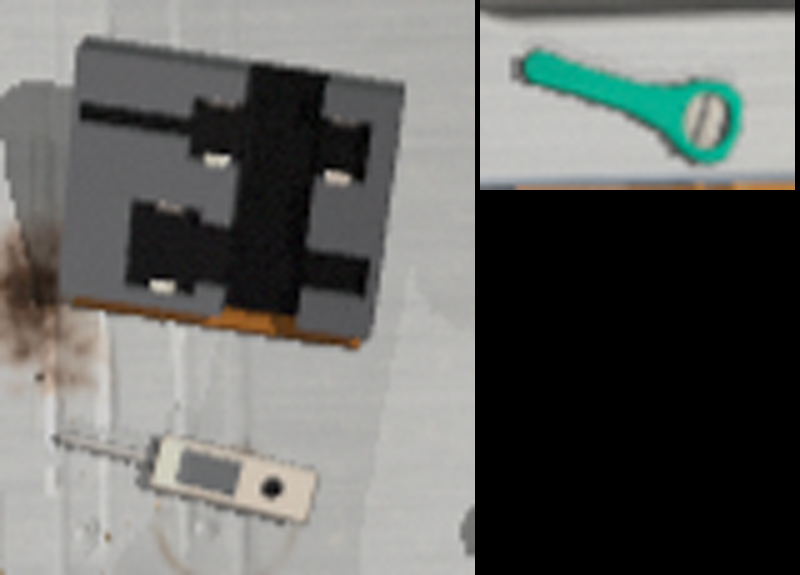

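The crop shows the insert face corners near (70,297), (360,341), (80,48) and (402,90). The thermometer body spans (155,436) to (313,520), with the probe tip at (57,438). The peeler handle end is at (525,63) and the head's far edge at (742,115). Next I fit the poses.

```bash
cat > fit.py <<'E'
from h import *
from scipy.optimize import least_squares
a=load('top0')
f=lambda p:((np.array(p,float)+.5)/5-.5)+[180,130]
def proj(c,X):
    q=X@c['R'].T+c['t'];s=q[:,:2]/q[:,2:];s=s*(1+c['k1']*(s**2).sum(1,keepdims=True));return s*c['intrinsics'][0,0]+c['intrinsics'][:2,2]
def RI(yaw):
    c,s=np.cos(yaw),np.sin(yaw);t=np.radians(30)
    return np.array([[c,-s,0],[s,c,0],[0,0,1]])@np.array([[np.cos(t),0,-np.sin(t)],[0,1,0],[np.sin(t),0,np.cos(t)]])
if __name__=='__main__':
    px=f([(70,297),(360,341),(250,68),(328,77),(225,308),(298,318),(80,48)])
    X=np.array([(-70,87,0),(-70,-87,0),(70,-4,0),(70,-46,0),(-70,-4,0),(-70,-46,0),(70,87,0)])/1e3
    g=lambda p:(proj(a,X@RI(p[2]).T+[p[0],p[1],.064])-px).ravel()
    r=least_squares(g,[.59,0,-.1],loss='soft_l1',f_scale=.5);print('insert',r.x,np.degrees(r.x[2]),g(r.x).reshape(-1,2).round(2).tolist())
    # depth check of plane
    n=RI(r.x[2])[:,2];Q=np.load('pics/Q.npy');d=(Q-[r.x[0],r.x[1],.064])@n;print('plane dist hist mm',np.histogram(d*1e3,[-30,-20,-14,-8,-4,-2,0,2,4,8]))
    C=cloud(a,f([(155,436),(318,473),(307,523),(150,487)]),.016);print('th corners',C.round(4).tolist())
    T=cloud(a,f([(57,438)]),.008)[0];m=C.mean(0);d=C[[0,3]].mean(0)-C[[1,2]].mean(0)
    print('thermo',m,'yaw of y-axis body',np.degrees(np.arctan2(d[1],d[0])),np.linalg.norm(d),'tip',T,np.degrees(np.arctan2(*(T-m)[1::-1])),np.linalg.norm((T-m)[:2]))
    p=a['pixels'];hsv=cv2.cvtColor(p,cv2.COLOR_RGB2HSV)
    k=cv2.inRange(hsv,(75,90,60),(100,255,255));k[:218]=0;k[256:]=0;k[:,:322]=0;k[:,385:]=0
    v,u=np.nonzero(k);P=cloud(a,np.c_[u,v],.009)[:,:2];mu=P.mean(0);w,V=np.linalg.eigh(np.cov(P.T));y=V[:,1]*np.sign(V[1,1])
    s=(P-mu)@y;e=(s.min()+s.max())/2;print('peeler centre',mu+e*y,'len',np.ptp(s),'y yaw',np.degrees(np.arctan2(y[1],y[0])),'grip',mu+(e+.010)*y)
    lat=(P-mu)@np.array([y[1],-y[0]])
    for lo,hi in [(-62,-45),(-45,-20),(-8,15),(15,35),(35,62)]:
        q=lat[(s-e>lo/1e3)&(s-e<hi/1e3)];print(lo,hi,q.mean().round(4),np.ptp(q).round(4))
E
python3 fit.py
```

```text
insert [ 0.59047788  0.00533694 -0.1691357 ] -9.690761991574508 [[-1.55, -1.3], [2.89, -1.33], [-0.18, 0.07], [0.04, 0.44], [0.06, 1.08], [0.54, 1.2], [-0.37, -0.65]]
plane dist hist mm (array([257, 882, 557, 427, 182, 471, 622, 344,  93]), array([-30, -20, -14,  -8,  -4,  -2,   0,   2,   4,   8]))
th corners [[0.4646, 0.0526, 0.016], [0.4416, -0.0369, 0.016], [0.4144, -0.0303, 0.016], [0.4365, 0.0557, 0.016]]
thermo [0.43929395 0.01029272 0.016     ] yaw of y-axis body 75.58113050301891 0.09065555050754445 tip [0.46576139 0.10806697 0.008     ] 74.85307425450742 0.1012932908965675
peeler centre [ 0.39879115 -0.33407089] len 0.12032346097922243 y yaw 70.61591791075551 grip [ 0.40211014 -0.32463774]
-62 -45 -0.0004 0.0435
-45 -20 0.0002 0.0435
-8 15 -0.0001 0.0177
15 35 -0.0001 0.0166
35 62 0.0002 0.0176
```

```bash
python3 -m crank '[0.5,0.4,-0.2,0,0,1.3, 1,0.8,-0.5,0,0,2.6, 1.5,1.2,-0.8,0,0,3.9, 2,1.6,-1.1,0,0,5.2, 2.5,2,-1.4,0,0,6.5, 3,2.4,-1.7,0,0,7.8, 3.5,2.8,-2,0,0,9.1, 4,3.2,-2.3,0,0,10.4, 4.5,3.6,-2.6,0,0,11.7, 5,4,-3,0,0,13, 5.5,4.5,-3.3,0,0,14.3, 6,5,-3.6,0,0,15.6, 6.5,5.5,-3.9,0,0,16.9, 7,6,-4.2,0,0,18.2, 7.5,6.4,-4.5,0,0,19.5, 8,6.8,-4.8,0,0,20.8, 8.5,7.2,-5.1,0,0,22.1, 9,7.6,-5.4,0,0,23.4, 9.4,7.9,-5.6,0,0,24.7, 9.65,8.05,-5.8,0,0,26]' 0.65
```

```text
time: 2.6
ee_pos: [0.4025, -0.3242, 0.2591]
tool_rot: [-0.0, -0.386, 0.923, 0.0]
wrist_force: [-0.0, -0.1, -1.1]
opening: 0.652
grasp_force: 0.0
```

```bash
python3 -m crank '[0,0,0,0,0,1.2, 0,0,0,0,0,2.4, 0,0,0,0,0,3.15, 0,0,0,0,0,3.15]'; python3 - <<'E'
from h import *
a=snap('wrist','w1');p=a['pixels']
s=robot.sense();print(s['ee_pos'],s['tool_rot'],s['qpos'])
R=a['R'];print('cam pos',-R.T@a['t'],'axis',R[2])
hsv=cv2.cvtColor(p,cv2.COLOR_RGB2HSV);k=cv2.inRange(hsv,(75,90,60),(100,255,255));v,u=np.nonzero(k);print(len(u),u.min(),u.max(),v.min(),v.max())
P=cloud(a,np.c_[u,v],.009)[:,:2];mu=P.mean(0);w,V=np.linalg.eigh(np.cov(P.T));y=V[:,1]*np.sign(V[1,1])
s=(P-mu)@y;e=(s.min()+s.max())/2;print('c',mu+e*y,np.ptp(s),np.degrees(np.arctan2(y[1],y[0])),'grip',mu+(e+.01)*y)
E
```

```text
time: 3.1
ee_pos: [0.402, -0.3246, 0.2594]
tool_rot: [-0.0, -0.575, 0.818, 0.0]
wrist_force: [-0.5, 0.1, 1.0]
opening: 0.65
grasp_force: 0.0
[ 0.40204185 -0.32465136  0.25941181] [-8.39581306e-05 -5.74072320e-01  8.18804558e-01  2.45702986e-04] [-6.79295744e-01  2.10660500e-03 -1.92267478e-01  1.37694092e+00
 -2.55585470e-05 -1.90223724e+00]
cam pos [ 0.37355436 -0.40250323  0.22761137] axis [ 0.11008091  0.30314194 -0.94656598]
5137 216 288 88 260
c [ 0.39992078 -0.33516981] 0.12159695622925892 70.64656683997745 grip [ 0.40323473 -0.32573489]
```

View pics/w1.png

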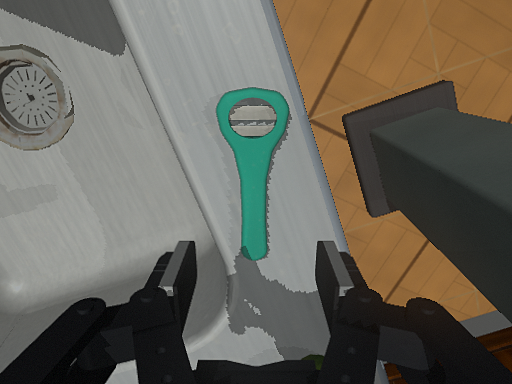

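The wrist picture shows the peeler head at (253,115) and its handle end at (255,258), centred between the fingers. The pose agrees with the top camera to 1 mm, so I descend and grip.

```bash
python3 -m crank '[0.02,-0.02,-1.2,0,0,0, 0.02,-0.02,-2.4,0,0,0, 0.02,-0.02,-3.1,0,0,0, 0.02,-0.02,-3.4,0,0,0, 0.02,-0.02,-3.4,0,0,0]'; python3 -m crank '[0,0,0,0,0,0,0,0,0,0,0,0,0,0,0,0,0,0,0,0,0,0,0,0,0,0,0,0,0,0,0,0,0,0,0,0]' 0
```

```text
time: 3.78
ee_pos: [0.4027, -0.3253, 0.1749]
tool_rot: [0.0, -0.575, 0.818, -0.0]
wrist_force: [0.1, -0.1, 0.2]
opening: 0.652
grasp_force: 0.0
time: 4.53
ee_pos: [0.4028, -0.3254, 0.1758]
tool_rot: [0.0, -0.575, 0.818, -0.001]
wrist_force: [-1.3, 1.2, 5.4]
opening: 0.215
grasp_force: 59.2
```

```bash
cat > go.py <<'E'
from fit import *
from scipy.spatial.transform import Rotation as Ro
# rel move from current measured pose to tool target in insert frame (mm): tool x=iy,y=ix,z=-iz
def go(ins,ip,dyaw=0,base=None):
    s=robot.sense();R=RI(ins[2]);p=np.array([ins[0],ins[1],.064])+R@(np.array(ip)/1e3)
    Rt=Ro.from_matrix(np.c_[R[:,1],R[:,0],-R[:,2]])
    Rt=Ro.from_rotvec(R[:,2]*np.radians(dyaw))*Rt
    Rc=Ro.from_quat(np.r_[s['tool_rot'][1:],s['tool_rot'][0]])
    return (p-s['ee_pos'])/.025, np.degrees((Rt*Rc.inv()).as_rotvec())/8, s['ee_pos']
E
python3 -m crank '[0,0,1,0,0,0, 0,0.2,2.5,0,0,-0.5, 0,0.6,4,0,0,-1.8, 0.3,1.4,4.8,0,0,-3.1, 0.5,2.2,5,0,0,-4.4, 0.8,3,5,0,0,-5.7, 1,3.8,5,0,0,-7, 1.2,4.6,5,0,0,-8.3, 1.4,5.4,5,0,0,-9.6, 1.6,6.2,5,0,0,-10.9, 1.8,7,5,0,0,-12.2, 2,7.8,5,0,0,-13.5, 2.2,8.6,5,0,0,-14.8, 2.3,9.4,5,0,0,-16.1, 2.3,10.2,5,0,0,-17.4, 2.3,11,5,0,0,-18.7, 2.3,11.6,5,0,0,-20, 2.3,12,5,0,0,-21.2, 2.3,12,5,0,0,-21.2]'
python3 - <<'E'
from go import *
print(go([.5905,.0053,-.169],[-35,-25,238]))
snap('top','top1');w=snap('wrist','w2')
print(robot.sense()['opening'])
E
```

```text
time: 6.9
ee_pos: [0.4601, -0.0248, 0.2999]
tool_rot: [0.0, 0.762, 0.648, 0.0]
wrist_force: [0.7, -0.5, -0.4]
opening: 0.21
grasp_force: 58.8
(array([-0.83883076,  1.22172796, -1.89270688]), array([-0.61719743, -3.69594702, -0.05038224]), array([ 0.46008213, -0.02477344,  0.29993172]))
0.21309193449363978
```

View pics/w2.png

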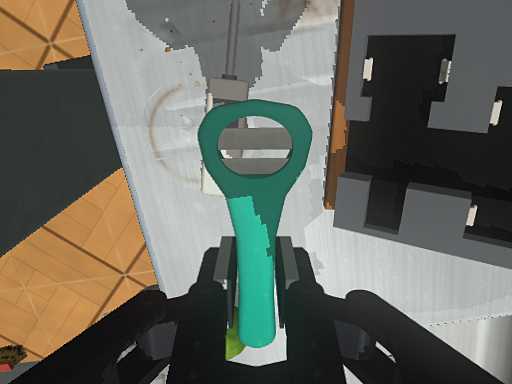

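The wrist picture shows the peeler held straight with its head at (255,140). The insert is on the right, with its cutouts and white nubs at (368,70), (445,70), (497,112) and (471,215). I'll enlarge that part to refine the insert pose.

```bash
python3 - <<'E'
from h import *
a=load('w2');p=a['pixels'][0:270,320:512,::-1]
p=cv2.convertScaleAbs(p,alpha=1.6,beta=25)
o=cv2.resize(p,None,fx=4,fy=4,interpolation=cv2.INTER_CUBIC)[:, :]
o=o[0:1080]; o=cv2.resize(o,(427,600)) if False else o
# two halves side by side, 2.9x
q=cv2.resize(p,None,fx=2.2,fy=2.2,interpolation=cv2.INTER_CUBIC);print(q.shape);cv2.imwrite('pics/w2c.png',q)
E
```

```text
(594, 422, 3)
```

View pics/w2c.png

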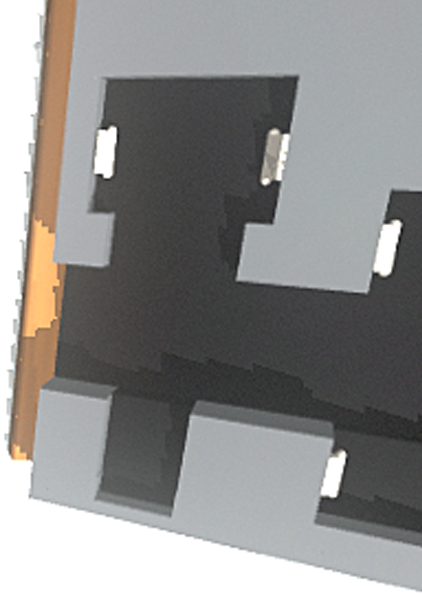

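The enlargement shows face-level corners: head cutout at (105,76) and (299,77), channel edges at (53,262), (368,294) and (333,437), thermometer cutout at (390,190) and (317,523), and slab corner at (30,497). I fit the insert to these.

```bash
cat > fit2.py <<'E'
from go import *
w=load('w2')
px=(np.array([(105,76),(299,77),(368,294),(390,190),(53,262),(30,497),(333,437),(317,523)])+.5)/2.2-.5+[320,0]
X=np.array([(-61.5,50,0),(-8.5,50,0),(17,-4,0),(17,23,0),(-70,-4,0),(-70,-87,0),(17,-46,0),(17,-73,0)])/1e3
g=lambda p:(proj(w,X@RI(p[2]).T+[p[0],p[1],.064])-px).ravel()
r=least_squares(g,[.59,0,-.1],loss='soft_l1',f_scale=1);print('insert',r.x,np.degrees(r.x[2]),g(r.x).reshape(-1,2).round(1).tolist())
# top camera cross-check
a=load('top0');pt=f([(250,68),(328,77),(80,48),(192,100),(368,125),(133,200)])
Xt=np.array([(70,-4,0),(70,-46,0),(70,87,0),(53,23,0),(53,-73,0),(-8.5,50,0)])/1e3
print((proj(a,Xt@RI(r.x[2]).T+[r.x[0],r.x[1],.064])-pt).round(2).tolist())
# peeler in hand: head mask in w2
k=cv2.inRange(cv2.cvtColor(w['pixels'],cv2.COLOR_RGB2HSV),(75,90,40),(100,255,255));v,u=np.nonzero(k)
s=robot.sense();P=cloud(w,np.c_[u,v],s['ee_pos'][2]-.1758+.009)
Rc=Ro.from_quat(np.r_[s['tool_rot'][1:],s['tool_rot'][0]]).as_matrix();L=(P-s['ee_pos'])@Rc*1e3
print('tool-frame x range',L[:,0].min(),L[:,0].max())
for lo,hi in[(55,75),(30,50),(-20,0)]:
    q=L[(L[:,0]>lo)&(L[:,0]<hi),1];print(lo,hi,(q.min()+q.max())/2,np.ptp(q))
E
python3 fit2.py
```

```text
insert [ 0.58864112  0.00771673 -0.17920888] -10.267912507147036 [[-3.4, 1.0], [1.2, -0.5], [0.5, -0.7], [1.0, -0.8], [-0.7, -0.1], [-1.1, 1.0], [1.0, 0.9], [-1.0, 0.4]]
[[-0.84, 0.82], [-0.65, 1.36], [-0.98, -0.24], [0.03, -0.88], [0.71, -0.56], [-0.13, -0.52]]
tool-frame x range -49.31597443153201 84.02943625124554
55 75 -0.6099718158336422 45.21215836621905
30 50 -28.28132777987601 97.96289831829097
-20 0 2.6959944681948613 27.73128660659414
```

```bash
python3 - <<'E'
from go import *
w=load('w2');s=robot.sense();Rc=Ro.from_quat(np.r_[s['tool_rot'][1:],s['tool_rot'][0]]).as_matrix()
for z in(.004,.009): print((((cloud(w,[(255,99),(197,135),(312,135),(256,347)],s['ee_pos'][2]-.1758+z))-s['ee_pos'])@Rc*1e3).round(1).tolist())
I=[.5886,.0077,-.1792]
for h in(60,30,15,0):print(h,[x.round(2).tolist() for x in go(I,[-35,-25,167.8+h])])
E
```

```text
[[71.8, -0.4, 171.8], [57.3, -24.5, 171.8], [57.3, 23.1, 171.8], [-54.2, -0.0, 171.8]]
[[72.3, -0.4, 166.8], [58.3, -23.6, 166.8], [58.2, 22.3, 166.8], [-49.3, -0.0, 166.8]]
60 [[-0.71, 1.37, -2.24], [-0.63, -3.69, -0.14], [0.46, -0.03, 0.3]]
30 [[-0.12, 1.26, -3.28], [-0.63, -3.69, -0.14], [0.46, -0.03, 0.3]]
15 [[0.17, 1.21, -3.8], [-0.63, -3.69, -0.14], [0.46, -0.03, 0.3]]
0 [[0.47, 1.15, -4.32], [-0.63, -3.69, -0.14], [0.46, -0.03, 0.3]]
```

```bash
python3 -m crank '[-0.3,0.4,-0.3,-0.2,-1.1,0, -0.6,0.9,-1,-0.4,-2.2,-0.1, -0.71,1.37,-1.7,-0.6,-3.3,-0.14, -0.71,1.37,-2.24,-0.63,-3.69,-0.14, -0.4,1.31,-2.8,-0.63,-3.69,-0.14, -0.12,1.26,-3.28,-0.63,-3.69,-0.14, -0.12,1.26,-3.28,-0.63,-3.69,-0.14]'
python3 - <<'E'
from go import *
I=[.5886,.0077,-.1792]
for h in(18,9,0,-2):print(h,[x.round(3).tolist() for x in go(I,[-35,-25,167.8+h])])
w=snap('wrist','w3');cv2.imwrite('pics/w3b.png',cv2.convertScaleAbs(w['pixels'][:,:,::-1],alpha=1.4,beta=25))
E
```

```text
time: 7.88
ee_pos: [0.4571, 0.0059, 0.2166]
tool_rot: [0.197, 0.743, 0.618, 0.165]
wrist_force: [-0.5, 1.1, 0.9]
opening: 0.207
grasp_force: 58.9
18 [[0.232, -0.034, -0.369], [-0.012, -0.02, 0.026], [0.457, 0.006, 0.217]]
9 [[0.409, -0.066, -0.681], [-0.012, -0.02, 0.026], [0.457, 0.006, 0.217]]
0 [[0.586, -0.098, -0.993], [-0.012, -0.02, 0.026], [0.457, 0.006, 0.217]]
-2 [[0.625, -0.105, -1.062], [-0.012, -0.02, 0.026], [0.457, 0.006, 0.217]]
```

View pics/w3b.png

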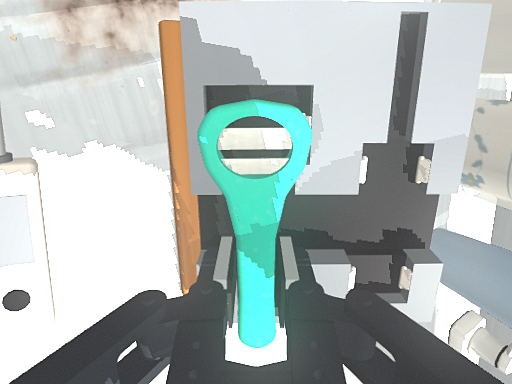

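The peeler head is centred at u=255 and the head cutout spans (204..313, 85), so the offset is about 1–1.5 mm. The probe slot top is at (401..427, 12) and the thermometer cutout corners at (362,143) and (437,143). I refit.

```bash
cat > fit3.py <<'E'
from go import *
w=load('w3')
px=np.array([(204.5,85),(313,85),(401,12),(427,13),(362,143),(437,143),(361,193),(180,4),(190,193)],float)
X=np.array([(-61.5,50,0),(-8.5,50,0),(28.8,80,0),(41.2,80,0),(17,23,0),(53,23,0),(17,-4,0),(-70,87,0),(-70,-4,0)])/1e3
for dz in(0,):
    g=lambda p:(proj(w,X@RI(p[2]).T+[p[0],p[1],.064+dz])-px).ravel()
    r=least_squares(g,[.59,0,-.1],loss='soft_l1',f_scale=1);print(dz,r.x,np.degrees(r.x[2]),g(r.x).reshape(-1,2).round(1).tolist())
d=(r.x-[.5886,.0077,-.1792]);print('diff in insert axes mm',(RI(-.1792).T@np.r_[d[:2],0]*1e3).round(1),np.degrees(d[2]))
s=robot.sense();Rc=Ro.from_quat(np.r_[s['tool_rot'][1:],s['tool_rot'][0]]).as_matrix()
# head position in tool frame from this image: rays to tool plane z=.168
Rw,t=w['R'],w['t'];o=-Rw.T@t;dd=rays(w,[(255,99),(197,138),(313,138)])@Rw
oo=(o-s['ee_pos'])@Rc;dd=dd@Rc;print(((oo+dd*((.168-oo[2])/dd[:,2])[:,None])*1e3).round(1))
E
python3 fit3.py
```

```text
0 [ 0.5887036   0.00835792 -0.17325502] -9.926781452351214 [[-3.3, 0.7], [1.8, -0.3], [0.4, 2.9], [1.9, 2.2], [2.0, -1.6], [-1.0, -1.9], [-1.8, -0.2], [-2.9, -5.2], [1.0, 1.2]]
diff in insert axes mm [-0.   0.7  0. ] 0.3406222363931384
[[ 71.8  -1.4 168. ]
 [ 56.5 -24.7 168. ]
 [ 56.5  22.  168. ]]
```

```bash
python3 - <<'E'
from go import *
I=[.5886,.008,-.1755]
for h in(18,12,6,3,0,-2):print(h,[x.round(3).tolist() for x in go(I,[-34.2,-25,167.8+h])][:2])
E
```

```text
18 [[0.257, -0.049, -0.381], [-0.014, -0.014, 0.054]]
12 [[0.375, -0.07, -0.589], [-0.014, -0.014, 0.054]]
6 [[0.493, -0.091, -0.797], [-0.014, -0.014, 0.054]]
3 [[0.552, -0.102, -0.901], [-0.014, -0.014, 0.054]]
0 [[0.611, -0.112, -1.004], [-0.014, -0.014, 0.054]]
-2 [[0.651, -0.119, -1.074], [-0.014, -0.014, 0.054]]
```

```bash
python3 -m crank '[0.25,-0.05,-0.37,0,0,0.05, 0.37,-0.07,-0.58,0,0,0.05, 0.43,-0.08,-0.69,0,0,0.05, 0.49,-0.09,-0.79,0,0,0.05, 0.52,-0.095,-0.84,0,0,0.05, 0.55,-0.1,-0.89,0,0,0.05,0.55,-0.1,-0.89,0,0,0.05]'
python3 - <<'E'
from go import *
I=[.5886,.008,-.1755]
s=robot.sense();print(RI(I[2]).T@s['wrist_force'],s['moment'])
print(((s['ee_pos']-[I[0],I[1],.064])@RI(I[2])*1e3).round(1))
for h in(3,0,-2,-4):print(h,[x.round(3).tolist() for x in go(I,[-34.2,-25,167.8+h])][:2])
E
```

```text
time: 8.8
ee_pos: [0.4709, 0.0038, 0.1955]
tool_rot: [0.197, 0.741, 0.62, 0.167]
wrist_force: [-0.4, 0.2, -0.1]
opening: 0.215
grasp_force: 58.9
[-0.45025316  0.16461258  0.15118276] [ 0.10351868  0.5203574  -0.03029772]
[-34.  -24.7 171.5]
3 [[0.004, -0.014, -0.027], [-0.019, -0.002, 0.006]]
0 [[0.063, -0.025, -0.131], [-0.019, -0.002, 0.006]]
-2 [[0.102, -0.032, -0.201], [-0.019, -0.002, 0.006]]
-4 [[0.142, -0.039, -0.27], [-0.019, -0.002, 0.006]]
```

```bash
python3 -m crank '[0.03,-0.01,-0.06,0,0,0, 0.06,-0.02,-0.12,0,0,0, 0.06,-0.02,-0.12,0,0,0]';python3 -m crank '[0.02,-0.003,-0.035,0,0,0, 0.04,-0.007,-0.07,0,0,0, 0.04,-0.007,-0.07,0,0,0]'
```

```text
time: 9.18
ee_pos: [0.4724, 0.0033, 0.1925]
tool_rot: [0.197, 0.741, 0.62, 0.167]
wrist_force: [-0.4, 0.3, 0.9]
opening: 0.213
grasp_force: 59.1
time: 9.55
ee_pos: [0.4731, 0.0032, 0.1917]
tool_rot: [0.197, 0.741, 0.62, 0.167]
wrist_force: [-18.7, 3.0, 18.1]
opening: 0.211
grasp_force: 61.9
```

```bash
python3 -m crank '[0,0,0,0,0,0,0,0,0,0,0,0,0,0,0,0,0,0]' 0.43; python3 -m crank '[-0.2,0.035,0.35,0,0,0, -0.5,0.09,0.87,0,0,0, -1,0.17,1.73,0,0,0, -1,0.17,1.73,0,0,0]'; python3 - <<'E'
from go import *
w=snap('wrist','w4');t=snap('top','t4')
p=cv2.convertScaleAbs(w['pixels'][:,:,::-1],alpha=1.4,beta=20);cv2.imwrite('pics/w4b.png',p)
k=cv2.inRange(cv2.cvtColor(w['pixels'],cv2.COLOR_RGB2HSV),(75,90,40),(100,255,255));n,lab,st,_=cv2.connectedComponentsWithStats(k);i=1+np.argmax(st[1:,4]);v,u=np.nonzero(lab==i)
P=cloud(w,np.c_[u,v]);I=[.5886,.008,-.1755];L=(P-[I[0],I[1],.064])@RI(I[2])*1e3
print(st[i])
for lo in range(-70,50,10):
    q=L[(L[:,1]>lo)&(L[:,1]<lo+10)];
    if len(q)>5: print(lo,len(q),'x',q[:,0].min().round(1),q[:,0].max().round(1),'z med',np.median(q[:,2]).round(1))
E
```

```text
time: 9.93
ee_pos: [0.4733, 0.0031, 0.1904]
tool_rot: [0.197, 0.741, 0.62, 0.167]
wrist_force: [-0.6, 0.1, 0.3]
opening: 0.431
grasp_force: 0.0
time: 10.42
ee_pos: [0.4484, 0.0075, 0.2367]
tool_rot: [0.199, 0.74, 0.62, 0.169]
wrist_force: [0.3, 0.4, -0.6]
opening: 0.428
grasp_force: 0.0
[ 210   92   84  197 7417]
-70 403 x -43.7 -24.1 z med 0.8
-60 424 x -43.5 -24.8 z med 0.7
-50 576 x -43.7 -10.6 z med 0.3
-40 620 x -44.5 -9.5 z med 0.2
-30 452 x -44.9 -24.7 z med 0.7
-20 499 x -45.4 -23.0 z med 0.7
-10 609 x -47.1 -22.3 z med 0.7
0 762 x -50.3 -18.3 z med 0.8
10 950 x -55.6 -12.8 z med 0.7
20 500 x -57.5 -12.6 z med 0.6
30 697 x -57.8 -12.0 z med 0.7
40 757 x -55.3 -15.1 z med 0.4
```

View pics/w4b.png

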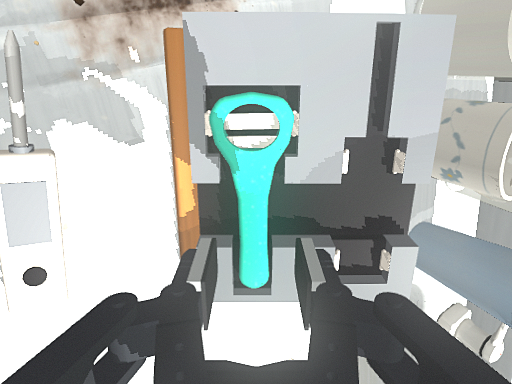

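The peeler lies in its cutout, with head at (252,122) and handle end at (253,285). The depth is uniform along it. Now I press the head and then the handle with the fingertips to make sure.

```bash
python3 - <<'E'
from go import *
I=[.5886,.008,-.1755];w=load('w4')
print('face z',((cloud(w,[(300,60),(230,50),(340,100),(420,60),(320,170)])-[I[0],I[1],.064])@RI(I[2])*1e3).round(1)[:,2])
for q in([-35,30,190],[-35,30,177],[-35,30,172],[-35,-60,190]):print(q,[x.round(2).tolist() for x in go(I,q)][:2])
E
```

```text
face z [-1.5 -0.9 -1.3 -1.4 -0.9]
[-35, 30, 190] [[0.88, 2.08, -0.93], [-0.02, 0.01, 0.01]]
[-35, 30, 177] [[1.14, 2.03, -1.38], [-0.02, 0.01, 0.01]]
[-35, 30, 172] [[1.24, 2.02, -1.56], [-0.02, 0.01, 0.01]]
[-35, -60, 190] [[0.26, -1.47, -0.93], [-0.02, 0.01, 0.01]]
```

```bash
python3 -m crank '[0.4,1,-0.4,0,0,0, 0.88,2.08,-0.93,0,0,0, 1.14,2.03,-1.38,0,0,0, 1.18,2.03,-1.45,0,0,0, 1.18,2.03,-1.45,0,0,0]' 0.2;python3 -m crank '[0.02,-0.003,-0.035,0,0,0, 0.04,-0.007,-0.07,0,0,0, 0.04,-0.007,-0.07,0,0,0]'
```

```text
time: 11.15
ee_pos: [0.4776, 0.0584, 0.1975]
tool_rot: [0.196, 0.74, 0.621, 0.167]
wrist_force: [-8.9, 7.6, 7.2]
opening: 0.198
grasp_force: 5.6
time: 11.52
ee_pos: [0.478, 0.0584, 0.1973]
tool_rot: [0.196, 0.74, 0.621, 0.167]
wrist_force: [-33.9, 9.5, 30.5]
opening: 0.205
grasp_force: 22.2
```

```bash
python3 - <<'E'
from go import *
s=robot.sense();y=np.radians(-14.8);c,sn=np.cos(y),np.sin(y)
Rt=Ro.from_matrix(np.c_[[-sn,c,0],[c,sn,0],[0,0,-1]]);Rc=Ro.from_quat(np.r_[s['tool_rot'][1:],s['tool_rot'][0]])
print((np.array([.4393,.0103,.29])-s['ee_pos'])/.025,np.degrees((Rt*Rc.inv()).as_rotvec())/8)
E
```

```text
[-1.54928122 -1.92222867  3.70834255] [ 0.76741026  3.65149108 -0.58439896]
```

```bash
python3 -m crank '[-0.3,0.05,0.5,0,0,0, -0.9,0,1.5,0,0,0, -1.2,-0.6,2.5,0.2,1.1,-0.1, -1.5,-1.2,3.4,0.4,2.2,-0.3, -1.55,-1.92,3.7,0.7,3.3,-0.5, -1.55,-1.92,3.7,0.77,3.65,-0.58, -1.55,-1.92,3.7,0.77,3.65,-0.58]' 0.8
python3 - <<'E'
from go import *
w=snap('wrist','w5');t=snap('top','t5')
a=cv2.convertScaleAbs(w['pixels'][:,:,::-1],alpha=1.1);cv2.imwrite('pics/w5b.png',a)
s=robot.sense();print(s['ee_pos'],s['tool_rot'])
E
```

```text
time: 12.4
ee_pos: [0.4405, 0.0092, 0.2877]
tool_rot: [0.001, 0.793, 0.609, -0.001]
wrist_force: [-0.6, -1.5, 0.3]
opening: 0.8
grasp_force: 0.0
[0.44008153 0.00968841 0.28795106] [ 1.90352173e-03  7.92552348e-01  6.09800804e-01 -3.64639838e-04]
```

View pics/w5b.png

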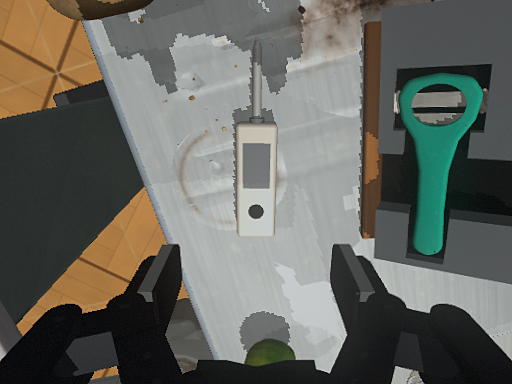

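The peeler is home in its cutout at (435,160). The thermometer body corners are at (238,124), (277,124), (274,236) and (239,236), with the probe tip at (258,40), and it is well aligned between the fingers.

```bash
python3 - <<'E'
from go import *
w=load('w5')
C=cloud(w,[(238,124),(277,124),(274,236),(239,236)],.016);T=cloud(w,[(258,41)],.008)[0];m=C.mean(0);d=C[:2].mean(0)-C[2:].mean(0)
print(C.round(4).tolist(),m,np.linalg.norm(d),np.degrees(np.arctan2(d[1],d[0])),np.linalg.norm((T-m)[:2]),np.degrees(np.arctan2(*(T-m)[1::-1])))
s=robot.sense()
q=s['tool_rot'];Rc=Ro.from_quat(np.r_[q[1:],q[0]]).as_matrix();print('tool x yaw',np.degrees(np.arctan2(Rc[1,0],Rc[0,0])),'tool z',Rc[:,2])
print((m-s['ee_pos'])/.025,(.176-s['ee_pos'][2])/.025)
E
```

```text
[[0.4403, 0.0561, 0.016], [0.4667, 0.0491, 0.016], [0.4436, -0.0354, 0.016], [0.4171, -0.0283, 0.016]] [0.4419557  0.01040664 0.016     ] 0.08755395807438761 74.65915860611149 0.09858679338292586 74.71279119021854
tool x yaw 75.15015421585426 tool z [ 0.00174355 -0.003462   -0.99999249]
[  0.07496682   0.02872908 -10.87804255] -4.478042553968731
```

```bash
python3 -m crank '[0.02,0,-1.5,0,0,0, 0.04,0,-3,0,0,0, 0.04,0,-4,0,0,-0.06, 0.04,0,-4.45,0,0,-0.06, 0.04,0,-4.45,0,0,-0.06]'; python3 -m crank '[0,0,0,0,0,0,0,0,0,0,0,0,0,0,0,0,0,0,0,0,0,0,0,0,0,0,0,0,0,0,0,0,0,0,0,0]' 0
```

```text
time: 13.12
ee_pos: [0.4408, 0.01, 0.1771]
tool_rot: [0.002, 0.795, 0.607, -0.001]
wrist_force: [0.4, 0.3, 0.8]
opening: 0.798
grasp_force: 0.0
time: 13.88
ee_pos: [0.4416, 0.0099, 0.1784]
tool_rot: [0.002, 0.795, 0.607, 0.0]
wrist_force: [-0.9, -0.3, 6.6]
opening: 0.327
grasp_force: 60.0
```

```bash
python3 -m crank '[0,0,1.2,0,0,0, 0,0,3,0,0,0, 0,0,4.5,0,0,0, 0,0,5,0,0,0, 0,0,5,0,0,0]'; python3 - <<'E'
from go import *
I=[.5886,.008,-.1755]
w=snap('wrist','w6');s=robot.sense();q=s['tool_rot'];Rc=Ro.from_quat(np.r_[q[1:],q[0]]).as_matrix()
v,u=np.nonzero(w['pixels'].min(2)>0)
P=(cloud(w,np.c_[u,v])-s['ee_pos'])@Rc*1e3
ok=(P[:,2]>140)&(P[:,2]<185)&(abs(P[:,1])<40);P=P[ok]
for lo in range(-40,120,10):
    m=P[(P[:,0]>lo)&(P[:,0]<lo+10)&(abs(P[:,1])<18)]
    if len(m): print(lo,len(m),np.percentile(m,[1,50,99],axis=0).round(1).tolist())
for h in(60,40,15,0):print(h,[x.round(2).tolist() for x in go(I,[35,-25,168.4+h])][:2])
E
```

```text
time: 14.5
ee_pos: [0.4413, 0.0099, 0.3023]
tool_rot: [0.002, 0.795, 0.606, -0.0]
wrist_force: [0.4, 0.0, -0.8]
opening: 0.334
grasp_force: 59.6
-40 1013 [[-39.9, -14.6, 161.3], [-35.0, 0.4, 162.5], [-30.1, 15.0, 165.1]]
-30 1052 [[-29.8, -14.4, 160.6], [-24.7, -0.0, 162.4], [-20.1, 14.8, 164.8]]
-20 1186 [[-19.9, -14.1, 160.4], [-15.1, 0.2, 162.4], [-10.1, 14.6, 164.7]]
-10 1393 [[-10.0, -14.1, 141.2], [-5.1, -0.0, 162.1], [-0.1, 14.4, 163.8]]
0 1564 [[0.1, -14.1, 140.7], [5.1, 0.4, 161.7], [9.9, 14.4, 163.7]]
10 2106 [[10.2, -17.8, 140.9], [12.7, -0.2, 161.6], [19.9, 17.8, 167.8]]
20 1508 [[20.1, -14.3, 160.5], [25.0, 0.4, 161.8], [29.9, 14.8, 164.7]]
30 1667 [[30.1, -14.4, 160.7], [35.0, 0.0, 162.3], [39.9, 14.9, 165.0]]
40 1566 [[40.1, -13.8, 161.3], [44.3, 0.0, 163.8], [49.5, 14.3, 174.4]]
50 389 [[50.1, -2.9, 166.0], [55.0, 0.0, 167.6], [59.9, 3.4, 170.4]]
60 401 [[60.2, -2.8, 165.8], [65.1, 0.4, 167.6], [69.8, 3.3, 170.1]]
70 430 [[70.1, -2.7, 165.8], [75.1, 0.2, 167.6], [79.9, 3.2, 169.8]]
80 431 [[80.3, -2.7, 165.9], [85.0, 0.1, 167.7], [89.7, 3.2, 169.8]]
90 433 [[90.0, -3.0, 165.9], [94.3, 0.1, 167.8], [99.9, 3.1, 170.3]]
100 43 [[100.0, -1.0, 167.6], [101.0, 0.1, 169.2], [102.0, 1.8, 170.7]]
60 [[2.42, -0.48, -0.88], [-0.8, -3.66, 0.65]]
40 [[2.82, -0.55, -1.57], [-0.8, -3.66, 0.65]]
15 [[3.31, -0.63, -2.44], [-0.8, -3.66, 0.65]]
0 [[3.61, -0.69, -2.96], [-0.8, -3.66, 0.65]]
```

```bash
python3 -m crank '[0.5,-0.1,-0.1,-0.25,-1.2,0.2, 1.2,-0.25,-0.3,-0.5,-2.4,0.4, 1.9,-0.4,-0.6,-0.75,-3.5,0.6, 2.42,-0.48,-0.88,-0.8,-3.66,0.65, 2.82,-0.55,-1.57,-0.8,-3.66,0.65, 3.1,-0.6,-2.07,-0.8,-3.66,0.65, 3.1,-0.6,-2.07,-0.8,-3.66,0.65, 3.1,-0.6,-2.07,-0.8,-3.66,0.65]'
python3 - <<'E'
from go import *
I=[.5886,.008,-.1755]
for h in(18,12,6,3,0):print(h,[x.round(3).tolist() for x in go(I,[35,-25,168.4+h])][:2])
w=snap('wrist','w7');cv2.imwrite('pics/w7b.png',cv2.convertScaleAbs(w['pixels'][:,:,::-1],alpha=1.4,beta=20))
E
```

```text
time: 15.55
ee_pos: [0.5185, -0.005, 0.2505]
tool_rot: [0.199, 0.74, 0.62, 0.167]
wrist_force: [-0.3, -1.3, -1.2]
opening: 0.329
grasp_force: 59.7
18 [[0.151, -0.025, -0.302], [-0.002, 0.008, -0.002]]
12 [[0.269, -0.046, -0.51], [-0.002, 0.008, -0.002]]
6 [[0.388, -0.067, -0.717], [-0.002, 0.008, -0.002]]
3 [[0.447, -0.077, -0.821], [-0.002, 0.008, -0.002]]
0 [[0.506, -0.088, -0.925], [-0.002, 0.008, -0.002]]
```

View pics/w7b.png

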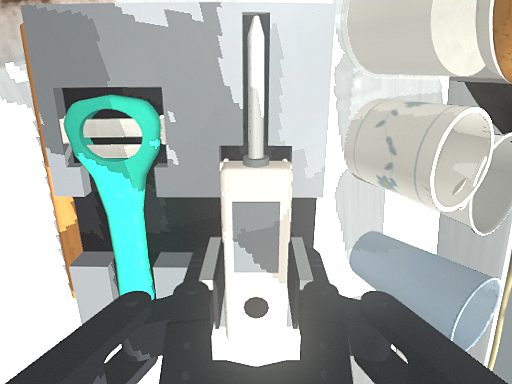

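The probe (u=256) is centred in its slot (243..269) and the body is centred over the cutout (220..292). The peeler still lies home. I insert the thermometer.

```bash
python3 -m crank '[0.15,-0.025,-0.3,0,0,0, 0.27,-0.046,-0.51,0,0,0, 0.33,-0.056,-0.61,0,0,0, 0.39,-0.067,-0.72,0,0,0, 0.42,-0.072,-0.77,0,0,0, 0.45,-0.077,-0.82,0,0,0, 0.45,-0.077,-0.82,0,0,0]';python3 -m crank '[0.03,-0.005,-0.05,0,0,0, 0.06,-0.01,-0.1,0,0,0, 0.06,-0.01,-0.1,0,0,0]'
```

```text
time: 16.48
ee_pos: [0.5299, -0.007, 0.2298]
tool_rot: [0.199, 0.74, 0.62, 0.167]
wrist_force: [-0.7, 0.6, -1.4]
opening: 0.329
grasp_force: 59.7
time: 16.85
ee_pos: [0.5314, -0.0072, 0.2272]
tool_rot: [0.199, 0.74, 0.62, 0.167]
wrist_force: [0.6, 0.5, -2.3]
opening: 0.327
grasp_force: 59.7
```

```bash
python3 -m crank '[0.02,-0.003,-0.035,0,0,0, 0.02,-0.003,-0.035,0,0,0]';python3 -m crank '[0.02,-0.003,-0.035,0,0,0, 0.02,-0.003,-0.035,0,0,0]'; python3 - <<'E'
from go import *
I=[.5886,.008,-.1755];s=robot.sense();print(((s['ee_pos']-[I[0],I[1],.064])@RI(I[2])*1e3).round(1))
E
```

```text
time: 17.1
ee_pos: [0.5317, -0.0072, 0.2269]
tool_rot: [0.199, 0.74, 0.621, 0.167]
wrist_force: [-8.3, 1.1, 5.8]
opening: 0.33
grasp_force: 60.9
time: 17.35
ee_pos: [0.5317, -0.0073, 0.2269]
tool_rot: [0.199, 0.74, 0.621, 0.167]
wrist_force: [-22.4, 3.1, 16.9]
opening: 0.331
grasp_force: 62.8
[ 35.3 -25.  167.7]
```

```bash
python3 -m crank '[0,0,0,0,0,0,0,0,0,0,0,0,0,0,0,0,0,0]' 0.53; python3 -m crank '[-0.2,0.035,0.35,0,0,0, -0.5,0.09,0.87,0,0,0, -1,0.17,1.73,0,0,0, -1,0.17,1.73,0,0,0]'; cat > chk.py <<'E'
from go import *
import sys
I=[.5886,.008,-.1755]
w=snap('wrist',sys.argv[1])
v,u=np.mgrid[0:384:2,0:512:2];uv=np.c_[u.ravel(),v.ravel()];z=w['z_map'][uv[:,1],uv[:,0]];uv=uv[z>0]
L=(cloud(w,uv)-[I[0],I[1],.064])@RI(I[2])*1e3
def z(n,x0,x1,y0,y1,lo=-15):
    m=(L[:,0]>x0)&(L[:,0]<x1)&(L[:,1]>y0)&(L[:,1]<y1)&(L[:,2]<20)&(L[:,2]>lo);q=L[m]
    print(n,m.sum(),np.percentile(q[:,2],[10,50,90]).round(1) if m.sum() else '')
z('face',-5,12,5,80);z('face2',60,68,-80,80);z('face3',45,60,40,80)
for y in(-68,-60,-50,-40,-30,-20,-10,0,10): z(f'th {y}',25,45,y,y+8)
z('probe',33,37,25,70)
for y in(-70,-58,-40,-20,-5): z(f'pe {y}',-39,-31,y,y+8)
z('head L',-56,-51,25,35);z('head R',-19,-14,25,35)
E
python3 chk.py w8
```

```text
time: 17.73
ee_pos: [0.5324, -0.0074, 0.2256]
tool_rot: [0.199, 0.74, 0.62, 0.167]
wrist_force: [0.4, 0.1, -0.5]
opening: 0.528
grasp_force: 0.0
time: 18.23
ee_pos: [0.5074, -0.003, 0.2719]
tool_rot: [0.2, 0.74, 0.62, 0.169]
wrist_force: [0.4, 0.1, -0.5]
opening: 0.531
grasp_force: 0.0
face 1113 [-2.4 -1.5 -0.6]
face2 739 [-2.3 -1.4 -0.5]
face3 559 [-2.3 -1.5 -0.7]
th -68 80 [4.2 4.9 5.5]
th -60 93 [4.4 5.  5.7]
th -50 99 [4.5 5.4 6.3]
th -40 110 [4.3 5.  5.8]
th -30 97 [4.5 5.4 6.2]
th -20 103 [4.9 5.7 6.6]
th -10 113 [4.8 5.7 6.4]
th 0 120 [4.8 5.5 6.4]
th 10 135 [4.2 4.9 5.7]
probe 151 [-0.9 -0.1  0.8]
pe -70 31 [0.2 0.7 1.3]
pe -58 37 [-0.3  0.9  1.6]
pe -40 38 [0.4 0.9 1.8]
pe -20 48 [0.2 0.8 1.5]
pe -5 49 [0.  0.8 1.5]
head L 39 [-0.1  0.6  1.6]
head R 43 [0.2 0.7 1.7]
```

The depth map shows the peeler about 2 mm proud and the thermometer about 6.5 mm proud, both flat. I press both ends of the thermometer with shut fingertips to confirm.

```bash
python3 - <<'E'
from go import *
I=[.5886,.008,-.1755]
for q in([35,8,195],[35,8,181],[35,8,178]):print(q,[x.round(2).tolist() for x in go(I,q)][:2])
E
```

```text
[35, 8, 195] [[0.66, 1.23, -0.8], [-0.0, 0.03, -0.0]]
[35, 8, 181] [[0.93, 1.18, -1.29], [-0.0, 0.03, -0.0]]
[35, 8, 178] [[0.99, 1.17, -1.39], [-0.0, 0.03, -0.0]]
```

```bash
python3 -m crank '[0.3,0.7,-0.3,0,0,0, 0.3,1.2,-0.3,0,0,0, 0.6,1.23,-0.7,0,0,0, 0.66,1.23,-0.8,0,0,0, 0.8,1.2,-1.05,0,0,0, 0.93,1.18,-1.27,0,0,0, 0.95,1.18,-1.31,0,0,0, 0.95,1.18,-1.31,0,0,0]' 0;python3 -m crank '[0.02,-0.003,-0.035,0,0,0, 0.02,-0.003,-0.035,0,0,0]'
```

```text
time: 19.27
ee_pos: [0.5311, 0.0263, 0.2362]
tool_rot: [0.199, 0.74, 0.62, 0.167]
wrist_force: [-0.7, 0.1, -0.4]
opening: 0.003
grasp_force: 0.0
time: 19.52
ee_pos: [0.5314, 0.0263, 0.236]
tool_rot: [0.199, 0.74, 0.62, 0.167]
wrist_force: [-7.3, 0.5, 7.3]
opening: -0.0
grasp_force: 4.6
```

```bash
python3 -m crank '[0.02,-0.003,-0.035,0,0,0, 0.02,-0.003,-0.035,0,0,0]'; python3 -m crank '[-0.2,0.04,0.35,0,0,0, -0.2,-0.6,0.35,0,0,0, -0.2,-1.5,0.35,0,0,0, -0.66,-2.65,0.35,0,0,0, -0.66,-2.65,0.35,0,0,0, -0.57,-2.6,0.18,0,0,0, -0.46,-2.6,0.02,0,0,0, -0.46,-2.6,0.02,0,0,0]'; python3 - <<'E'
from go import *
I=[.5886,.008,-.1755];s=robot.sense();print(((s['ee_pos']-[I[0],I[1],.064])@RI(I[2])*1e3).round(1))
for q in([35,-58,180],[35,-58,178]):print(q,[x.round(2).tolist() for x in go(I,q)][:2])
E
```

```text
time: 19.77
ee_pos: [0.5316, 0.0263, 0.236]
tool_rot: [0.199, 0.74, 0.621, 0.167]
wrist_force: [-19.6, 1.2, 16.5]
opening: -0.004
grasp_force: 12.1
time: 20.78
ee_pos: [0.5203, -0.0384, 0.2362]
tool_rot: [0.199, 0.74, 0.621, 0.166]
wrist_force: [-25.3, -0.4, 20.8]
opening: 0.005
grasp_force: 15.4
[ 34.8 -57.6 178.7]
[35, -58, 180] [[-0.02, -0.01, 0.05], [0.0, 0.01, -0.0]]
[35, -58, 178] [[0.02, -0.02, -0.02], [0.0, 0.01, -0.0]]
```

```bash
python3 -m crank '[-0.3,0.05,0.5,0,0,0, -0.7,0.4,1.2,0,0,0, -1.5,1,2.6,0,0,0, -2,1.3,3.4,0,0,0, -2,1.3,3.4,0,0,0, -2,1.3,3.4,0,0,0]'; python3 chk.py w9; python3 - <<'E'
from h import *
w=load('w9');cv2.imwrite('pics/w9b.png',cv2.convertScaleAbs(w['pixels'][:,:,::-1],alpha=1.4,beta=20))
E
```

```text
time: 21.52
ee_pos: [0.4708, -0.0061, 0.3189]
tool_rot: [0.198, 0.74, 0.621, 0.167]
wrist_force: [-0.0, 0.7, -0.3]
opening: -0.001
grasp_force: 0.0
face 684 [-2.4 -1.5 -0.6]
face2 468 [-2.5 -1.4 -0.5]
face3 351 [-2.4 -1.4 -0.5]
th -68 64 [4.  4.9 5.6]
th -60 61 [4.3 4.9 5.6]
th -50 64 [4.2 5.5 6.2]
th -40 64 [3.8 4.7 5.4]
th -30 65 [4.7 5.2 6.1]
th -20 66 [4.7 5.3 6.2]
th -10 79 [4.7 5.4 6.4]
th 0 82 [4.5 5.3 6.1]
th 10 84 [3.9 4.6 5.5]
probe 97 [-1.2 -0.4  0.5]
pe -70 25 [0.  1.  1.4]
pe -58 26 [0.2 0.9 1.5]
pe -40 25 [0.2 0.9 1.7]
pe -20 28 [0.1 1.  1.9]
pe -5 26 [0.  0.9 1.5]
head L 26 [-0.3  0.9  1.8]
head R 32 [-0.2  0.8  1.3]
```

View pics/w9b.png

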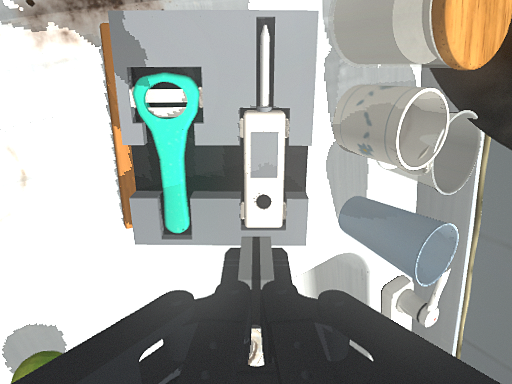

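The peeler (168,150) and the thermometer (263,140) both lie in their cutouts, and the gripper is clear of everything. I hand the job in.

```bash
python3 -c "
from bench import robot
print(robot.job_done())"
```

```text
the job is handed in; nothing more can be done
None
```

The peeler and then the thermometer are pressed flat into their own cutouts and released, the lime, garlic and potato were not touched, and the job is handed in at about 21.5 s.

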